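Clear down the blasting station

ROBOT

A 6-joint arm with a two-finger parallel gripper is mounted at the origin on the work surface. World frame = base frame: x ahead of the robot, y to its left, z up, the work surface at z = 0. Lengths are in m, angles in rad, forces in N, time in s.
With the tool pointing down it reaches from about 0.425 to 0.95 m from the base axis. Payload 3.5 kg.
Tool frame: the origin (TCP) lies on the centre line of the jaws, within the pads' length; the fingertips stand 19 mm ahead of it and the grasp point (between the pads) is the TCP; z points along the fingers, y is the line along which they close (so a half turn about z gives the same grasp; the last joint's range is limited). The gripper opens to 85 mm and grips with 20 to 120 N. Pads are 22 mm wide; open, the fingers measure 114 mm over their backs; the gripper's body (76 mm by 85 mm) begins 54 mm behind the grasp point. The pads swing forward as they close: fully open they stand 13 mm farther back than shut.
Start: joints at [1.064, 0.286, 1.577, -0, 1.279, -0.15], TCP at [0.236, 0.632, 0.25] pointing down, gripper open.
Joint ranges: [-2.77, 2.77], [-0.9, 2.22], [0.21, 2.48], [-1.53, 4.67], [0.24, 2.81], [-2.84, 2.84]. Speed limits (rad/s): [2.79, 2.79, 3.14, 3.14, 3.14, 3.14].

INTERFACE

Orientations are given as a unit quaternion [x, y, z, w].
In Python, from plant import ctrl, imaging gives the robot as it stands. The module is installed in compiled form; this text tells all that it offers.
- The arm moves only by the shell command python3 -m handwheel 'ROWS' [OPENING] [FORCE]. ROWS is JSON, one flat list of numbers, 6 for each row, row after row: the shift along the world's x, y, z in units of 150 mm (1.0 is 150 mm), then the turn, a rotation vector about the world's x, y, z in units of 90 degrees (1.0 is 90 degrees). In form: [tx, ty, tz, rx, ry, rz, tx, ty, tz, rx, ry, rz, ...]. A call has 1 to 5 rows; each row shifts and turns the commanded pose from where the row before left it; what a row does not reach is not made up. A row lasts 1/12 s, in which the tool goes at most 41.7 mm and 7.16 degrees, less where a joint would pass 70% of its speed; a pose out of reach is approached as far as the arm can. A call with a number of a shift or a turn outside -1 to 1 is refused whole. A call with a gripper value outside its range is refused whole. OPENING is the opening, from 0 (shut) to 1 (fully open), set as the call begins (- or left out, the last holds). The fingers move at their own pace and stop on an object; FORCE is the grip in N (left out, the last holds). Time passes only in rows, so rows that do not move let the fingers close. It gives the time, the measured TCP pose, the force, the opening and the grip force at its end, in the units of the state.
- ctrl.get_state(): the state, without advancing time (a new reading comes with each control period).
- imaging.read_camera(name): name is "side" or "top" or "wrist"; returns (picture, depth): 400x640x3 uint8, blue, green, red; 400x640 float32, m along the optical axis (not along the pixel's ray), 0 where there is no reading.
- imaging.get_calibration(name): a dict with "fovy" (degrees; the focal length in pixels is half the picture's height over the tangent of half this angle, whatever the lens; pixels are square), "cx", "cy" (the principal point, pixels), "R" (3x3) and "t" (3): a world point X has camera coordinates R X + t. Camera axes: x right, y down, z forward; pixel columns grow to the right and rows downward; lengths in m; the calibration is good to about 2 mm. The wrist camera is an equidistant fisheye: a pixel r from the principal point sees the ray r / f radians off the axis. A picture is of the moment at which its call begins: read the wrist's pose just before it. get_calibration takes no time and is no camera call; for the wrist camera it gives the pose at the moment of the call.
- ctrl.sign_off(): hands the job in; it is judged then, once.
The state is a dict: "time": time; "qpos": joint angles; "dq": joint speeds; "joint_efforts": joint torques, N m; "eef_pos": TCP position; "tcp_rot": TCP orientation; "contact_force": force on the tool from outside, world axes, zero at the start; "wrist_torque": the same for the moment, N m; "opening": opening from 0.0 (shut) to 1.0 (fully open); "finger_force": force on a finger pad.
Only numpy, scipy, OpenCV 4.12 (cv2) and the standard library are available. Lean on these libraries where they do the work, as an engineer would, in place of code of your own. Each camera call takes 0.05 s, during which the arm holds its last target. There are 200 camera calls.

TASK

The blasting batch is finished: first turn the pressure regulator's knob back until its pointer reads zero (the long thick mark), and only then take the finished drawer pulls out of the catch tray and put every one of them down inside the grey tote. Also put the flat scraper away, its blade slid fully home in the empty wide slot of the wooden holder. Leave the screwdriver and the pliers where they lie.

Things in the scene. Friction and masses are not known exactly. Their poses are not given: they have to be found in the camera images.
- pressure_knob (a joint): angle of the pressure regulator's black knob, rad: 0 = pointer exactly at the zero mark, grows clockwise seen from above; stops at -0.4 and 2.6; stays where it is left (light friction, about 0.06 N m)
- knob_grip (a point): point on the knob's axis 68 mm above the bench, in the middle of its upright grip bar (46 mm long, 15 mm wide, bar from z 46 to 76 mm). Its x axis runs along the bar towards the pointer end (white line on top) and turns with the knob
- regulator: pressure regulator, fixed to the bench: grey box 90 x 90 x 36 mm, white dial on top with a scale of black marks; origin at the centre of its underside. Zero is the long thick mark, in the box's own +x direction; the finer marks follow clockwise
- tray: the blasting cabinet's steel catch tray, fixed, open on top: 210 (x) x 330 (y) x 26 mm, walls and floor 4 mm; origin at the centre of its underside. A blue chute rises from beyond its +y edge
- pull_a: finished cast brass drawer pull, loose in the tray (three to five pulls are there, the others absent): bar 104 mm long (its x axis), 16 mm wide, from 13 to 26 mm above its underside, standing on two round feet 17 mm across at x = +-38 mm; origin at the centre of its underside; 0.11 to 0.23 kg
- pull_b: finished cast brass drawer pull, loose in the tray (three to five pulls are there, the others absent): bar 104 mm long (its x axis), 16 mm wide, from 13 to 26 mm above its underside, standing on two round feet 17 mm across at x = +-38 mm; origin at the centre of its underside; 0.11 to 0.23 kg
- pull_c: finished cast brass drawer pull, loose in the tray (three to five pulls are there, the others absent): bar 104 mm long (its x axis), 16 mm wide, from 13 to 26 mm above its underside, standing on two round feet 17 mm across at x = +-38 mm; origin at the centre of its underside; 0.11 to 0.23 kg
- pull_d: finished cast brass drawer pull, loose in the tray (three to five pulls are there, the others absent): bar 104 mm long (its x axis), 16 mm wide, from 13 to 26 mm above its underside, standing on two round feet 17 mm across at x = +-38 mm; origin at the centre of its underside; 0.11 to 0.23 kg
- pull_e: finished cast brass drawer pull, loose in the tray (three to five pulls are there, the others absent): bar 104 mm long (its x axis), 16 mm wide, from 13 to 26 mm above its underside, standing on two round feet 17 mm across at x = +-38 mm; origin at the centre of its underside; 0.11 to 0.23 kg
- tote: grey plastic tote, fixed, open on top: 200 (x) x 240 (y) x 55 mm, walls 4 mm, floor 4 mm; origin at the centre of its underside
- scraper: flat scraper lying on the bench, handle uppermost: steel blade 60 mm wide and 4 mm thick, showing from x = 55 to its tip at x = 150 mm, underside at z = 0; dark wooden handle from x = -55 to 55 mm, 26 mm wide, 26 mm high, its underside at z = 0 too. Origin under the middle of the handle, x towards the blade tip, z up; 0.25 kg, centre of mass at about x = 80 mm
- scraper_tip (a point): middle of the scraper's blade tip edge, at half thickness (2 mm above its underside); axes as the scraper's
- scraper_grip (a point): good grip point on the front part of the scraper's handle, x = 36 mm, 20 mm above its underside; axes as the scraper's (fingers close along y)
- holder: wooden tool holder, fixed: 100 (x) x 149 (y) x 56 mm; origin under its centre. Level slots open in its +x face, away from the robot. The narrow one (y = +45 mm) holds a file, its black handle 20 mm wide reaching x = 157 mm; the wide one (y = -30 mm) is empty and takes the scraper, handle outside and uppermost. Flared steel ears 15 mm long guide into it
- slot_mouth (a point): middle of the wide slot's floor at its mouth, 30 mm above the bench. Slot: 65 mm wide, 10 mm high (z 30 to 40 mm), 88 mm deep towards the holder's -x; its roof is cut open in the middle 31 mm, so the blade can be seen from above. Axes as the holder's
- slot_end (a point): middle of the wide slot's floor at its closed end, 88 mm in from the mouth. Axes as the holder's; blade fully home = scraper tip at this end
- screwdriver: bystander: screwdriver with red handle, 200 mm long, lying between tray and holder along its x axis
- pliers: bystander: pliers lying on the bench, 150 mm long along its x axis
Things that resemble listed ones, but are neither listed nor needed, are in the scene too. Leave any blue look-alike of the pull_e alone. What is shaped like the pull_d but blue or white is not meant.

How it is judged:
On the way, in this order (a step that is already met when the one before it is completed fails the run):
1. the regulator's pointer is at zero (within 0.14 rad) (value of joint pressure_knob between -0.14 and 0.14 rad), for 0.3 s.
2. every pull is inside the tote (x of pull_a in the frame of tote between -0.098 and 0.098 m and y of pull_a in the frame of tote between -0.118 and 0.118 m and z of each of pull_a, pull_b, pull_c, pull_d, pull_e in the frame of tote below 0.05 m and linear speed of each of pull_a, pull_b, pull_c, pull_d, pull_e below 0.03 m/s and x of pull_b in the frame of tote between -0.098 and 0.098 m and y of pull_b in the frame of tote between -0.118 and 0.118 m and x of pull_c in the frame of tote between -0.098 and 0.098 m and y of pull_c in the frame of tote between -0.118 and 0.118 m and x of pull_d in the frame of tote between -0.098 and 0.098 m and y of pull_d in the frame of tote between -0.118 and 0.118 m and x of pull_e in the frame of tote between -0.098 and 0.098 m and y of pull_e in the frame of tote between -0.118 and 0.118 m), for 0.2 s.
At the end, for the whole second after the job is handed in: The knob's pointer within 0.14 rad of zero; every pull that is present at rest inside the tote, below its rim; the scraper lies at rest in the wide slot, its tip within 10 mm of the slot's end, centred within 6 mm and straight within 0.12 rad (all of step 1 and all of step 2 and x of scraper_tip in the frame of slot_end below 0.01 m and y of scraper_tip in the frame of slot_end between -0.006 and 0.006 m and z of scraper_tip in the frame of slot_end between -0.002 and 0.011 m and angle between the x axis of scraper and the x axis of holder, either way round below 0.12 rad and linear speed of scraper below 0.03 m/s); the robot touches nothing.
It fails at once if a pull is gripped by the fingers while the pressure is still on (pointer more than 0.3 rad from zero) ((value of joint pressure_knob above 0.3 rad or value of joint pressure_knob below -0.3 rad) and (contact force between the fingers and pull_a above 1 N or contact force between the fingers and pull_b above 1 N or contact force between the fingers and pull_c above 1 N or contact force between the fingers and pull_d above 1 N or contact force between the fingers and pull_e above 1 N)).
It fails at once if the screwdriver or the pliers are moved more than 30 mm (distance of any of screwdriver, pliers from where it was at the start of the episode above 0.03 m).
Of pull_a, pull_b, pull_c, pull_d, pull_e only 3 to 5 are there at a start; the rules pass over those that are not, and their reading is None.
At some moment in a run one of pull_a, pull_b, pull_c, pull_d, pull_e may be knocked a few centimetres aside while the robot is not near it.
It also fails if it takes over 210 s, if anything falls off the work surface, if the arm or the gripper's body presses on something with over 40 N, if the wrist force passes 120 N, or if a joint passes its speed limit or range.

## Working session

There is one attempt and no reset: what is moved stays moved. The work goes in short steps, Python scripts to look and compute and a shell command to move; the robot and the scene stay as the last step left them, time stands still between calls to the robot, and variables do not carry over. Pictures are saved under pics/ and viewed, at most 14 in all, crops included, and the job is handed in when it is done.

```bash
mkdir -p pics; python3 - <<'E'
from plant import ctrl, imaging
import cv2,numpy as np
s=ctrl.get_state();print(s)
for n in("top","side","wrist"):
    c=imaging.get_calibration(n);print(n,c)
    p,d=imaging.read_camera(n);cv2.imwrite(f"pics/{n}0.png",p);np.save(f"pics/{n}0.npy",d)
E
```

```text
{'time': 0.0, 'qpos': array([ 1.06401068e+00,  2.87193774e-01,  1.57818826e+00, -1.67421827e-05,
        1.27858081e+00, -1.49995599e-01]), 'dq': array([-0.00085138,  0.00034965,  0.00022912, -0.00028877,  0.00032432,
        0.00083173]), 'joint_efforts': array([-1.45401505e-04, -4.05982518e+01, -2.92628145e+01, -9.85693396e-05,
        5.74668258e-03, -2.73573271e-06]), 'eef_pos': array([0.23542797, 0.6319581 , 0.24892228]), 'tcp_rot': array([ 1.77447792e-01,  9.84129502e-01, -1.12435261e-03, -3.74632290e-04]), 'contact_force': array([-0.62410855,  0.14027411, -0.68653911]), 'wrist_torque': array([0.0229941 , 0.04510657, 0.03700317]), 'finger_force': 0.0, 'opening': 1.0016932658190156}
top {'fovy': 46.284341561229496, 'cx': 314.2356604381551, 'cy': 206.74620756147496, 'R': array([[ 0.01919744, -0.99948103,  0.0258674 ],
       [-0.9956705 , -0.02146493, -0.09044064],
       [ 0.09094895, -0.02401918, -0.99556585]]), 't': array([0.01162419, 0.4967499 , 1.60588514])}
side {'fovy': 53.08802080057565, 'cx': 320.4530310272534, 'cy': 196.71564734052757, 'R': array([[-0.98308081, -0.18315803,  0.00229147],
       [-0.11520888,  0.60854873, -0.7851085 ],
       [ 0.14240446, -0.7720891 , -0.61935401]]), 't': array([0.51134905, 0.08094695, 1.37263358])}
wrist {'fovy': 65.70646984690485, 'cx': 318.9162816854218, 'cy': 197.11825996808003, 'R': array([[ 0.34796554,  0.9375041 , -0.00245817],
       [ 0.8954323 , -0.33157113,  0.2970885 ],
       [ 0.27770663, -0.10557768, -0.95484678]]), 't': array([-0.67495564, -0.0387416 ,  0.37848185])}
```

View pics/top0.png

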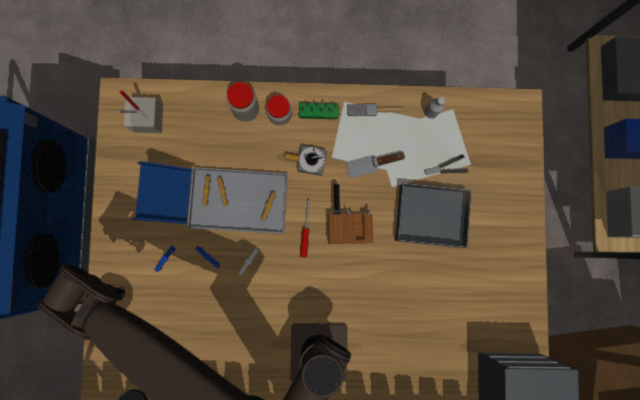

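View pics/side0.png

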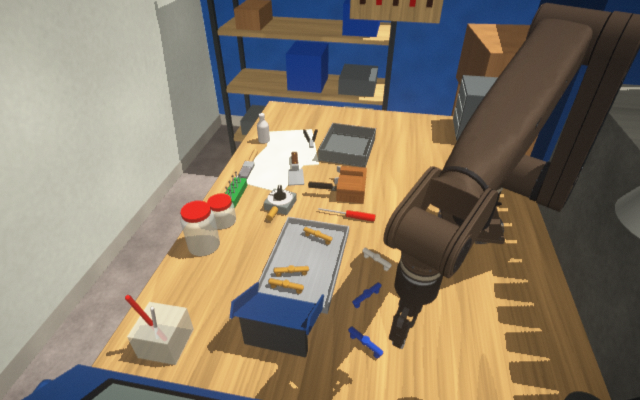

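The top view shows the tray around (240,200), with brass pulls at (207,190), (222,190) and (268,205). Blue look-alikes are at (165,258) and (207,256), and a white one at (248,262). The regulator is at (312,158), the wooden-handled scraper at (375,162), and a grey look-alike tool at (370,110). The holder is at (350,225), the tote at (432,215), the pliers at (447,166) and the screwdriver at (305,230).

I choose the brass pulls in the tray and the dark-wood-handled scraper, and will check them in one close crop.

```bash
cat > h.py <<'E'
from plant import ctrl, imaging
import cv2,numpy as np
from scipy.spatial.transform import Rotation as Ro
def ray(c,u,v,fish=False):
    f=200/np.tan(np.radians(c['fovy']/2)); x=(u-c['cx'])/f; y=(v-c['cy'])/f
    if fish:
        r=np.hypot(x,y); k=np.sin(r)/r if r>1e-9 else 1; d=np.array([x*k,y*k,np.cos(r)])
    else: d=np.array([x,y,1.])
    R=c['R']; return -R.T@c['t'], R.T@d
def onz(c,u,v,z,fish=False):
    o,d=ray(c,u,v,fish); return o+d*(z-o[2])/d[2]
def proj(c,X,fish=False):
    f=200/np.tan(np.radians(c['fovy']/2)); p=c['R']@np.asarray(X,float)+c['t']
    if fish:
        r=np.hypot(p[0],p[1]); th=np.arctan2(r,p[2]); return c['cx']+f*th*p[0]/r, c['cy']+f*th*p[1]/r
    return c['cx']+f*p[0]/p[2], c['cy']+f*p[1]/p[2]
def grid(p,x0,y0,x1,y1,k,name):
    q=cv2.resize(p[y0:y1,x0:x1],None,fx=k,fy=k,interpolation=cv2.INTER_CUBIC); cv2.imwrite('pics/'+name,q)
def masks(m,amin=20):
    cs,_=cv2.findContours(m.astype(np.uint8),cv2.RETR_EXTERNAL,cv2.CHAIN_APPROX_NONE)
    return [c for c in cs if cv2.contourArea(c)>amin]
E
python3 - <<'E'
from h import *
p=cv2.imread('pics/top0.png');d=np.load('pics/top0.npy');c=imaging.get_calibration('top')
grid(p,270,80,480,260,3.5,'crop1.png')
hsv=cv2.cvtColor(p,cv2.COLOR_BGR2HSV)
m=cv2.inRange(hsv,(15,120,110),(32,255,255)); m[:,:190]=0;m[:,287:]=0;m[:168]=0;m[232:]=0
for k in masks(m):
    (u,v),(w,h),a=cv2.minAreaRect(k); print('pull',(u,v),w,h,a)
    b=cv2.boxPoints(((u,v),(w,h),a)); e=[(b[i]+b[(i+1)%4])/2 for i in range(4)]
    L=sorted([(np.linalg.norm(e[i]-e[i+2]),i) for i in range(2)])[1][1]
    A=onz(c,*e[L],.03);B=onz(c,*e[L+2],.03);print((A+B)/2,np.linalg.norm(A-B),np.degrees(np.arctan2(*(A-B)[1::-1])))
for n,(u,v,z) in dict(knob=(312,157,.076),scr=(375,162,.01),tote=(432,213,.055),holder=(350,225,.056),pliers=(447,166,.0)).items():print(n,onz(c,u,v,z),d[v,u])
E
```

```text
pull (267.8977966308594, 205.78102111816406) 4.784402847290039 28.193803787231445 19.98310661315918
[0.4957394  0.18206215 0.03      ] 0.09755227373389036 -18.29327505418365
pull (221.80001831054688, 191.39999389648438) 27.828041076660156 5.0596442222595215 71.56504821777344
[0.54217207 0.34246045 0.03      ] 0.09716575315923814 20.266031164061566
pull (205.5, 190.5) 27.0 5.0 90.0
[0.54406205 0.39854716 0.03      ] 0.09393304647761053 2.2979458876903114
pull (266.5, 169.5) 3.0 39.0 90.0
[0.62222817 0.19045052 0.03      ] 0.13537264073739472 -88.64518628625751
knob [0.66099183 0.03389129 0.076     ] 1.5870576
scr [ 0.66161565 -0.19116501  0.01      ] 1.6310732
tote [ 0.48061064 -0.38159856  0.055     ] 1.6557333
holder [ 0.43361468 -0.10032929  0.056     ] 1.602445
pliers [ 0.65524903 -0.45164139  0.        ] 1.6716443
```

View pics/crop1.png

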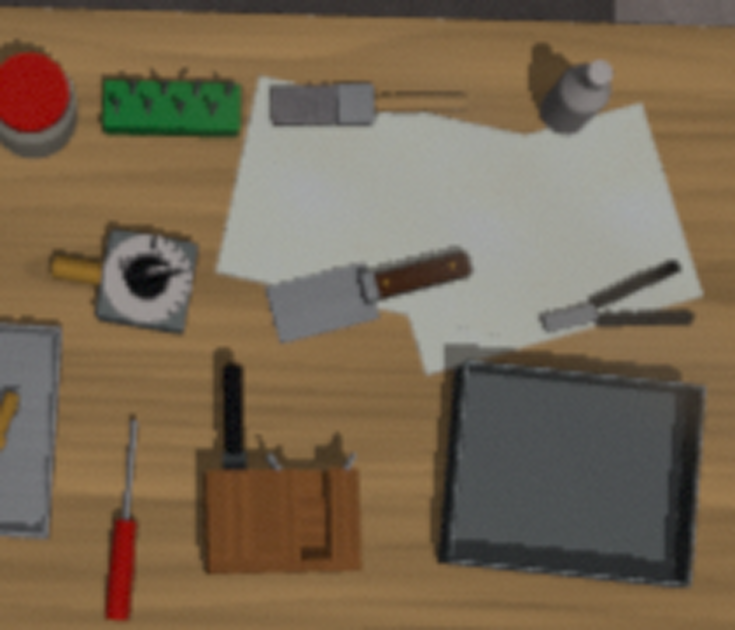

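The crop confirms the wooden-handled scraper at crop (370,290), with its blade tip on the left at about (275,315). The zero mark is near crop (155,240) and the pointer goes to the right. I'll move over the tray and regulator to look closer.

```bash
M="python3 -m handwheel"
python3 -m handwheel '[0.149,-0.21,0,0,0,0,0.149,-0.21,0,0,0,0,0.149,-0.21,0,0,0,0,0.149,-0.21,0,0,0,0,0.149,-0.21,0,0,0,0]' 1
python3 -m handwheel '[0.149,-0.21,0,0,0,0,0.149,-0.21,0,0,0,0,0.149,-0.21,0,0,0,0,0.149,-0.21,0,0,0,0,0.149,-0.21,0,0,0,0]'
python3 -c "
from h import *
cv2.imwrite('pics/w1.png',imaging.read_camera('wrist')[0])"
python3 -m handwheel '[0.149,-0.21,0,0,0,0,0.149,-0.21,0,0,0,0,0.149,-0.21,0,0,0,0,0.149,-0.21,0,0,0,0,0.149,-0.21,0,0,0,0]'
python3 -m handwheel '[0.149,-0.21,0,0,0,0,0.149,-0.21,0,0,0,0,0.149,-0.21,0,0,0,0,0.149,-0.21,0,0,0,0,0,0,0,0,0,0]'
python3 - <<'E'
from h import *
import json
c=imaging.get_calibration('wrist');p,d=imaging.read_camera('wrist');cv2.imwrite('pics/w2.png',p)
np.save('pics/w2c.npy',c,allow_pickle=True)
u,v=proj(c,[.661,.034,.07],True);print(u,v)
u,v=int(u),int(v);grid(p,max(0,u-70),max(0,v-70),u+70,v+70,4,'w2c.png')
E
```

```text
time: 0.57
eef_pos: [0.3479, 0.4734, 0.2499]
tcp_rot: [0.177, 0.984, -0.0, -0.0]
contact_force: [-0.1, 0.7, 0.3]
opening: 1.0
finger_force: 0.0
time: 0.98
eef_pos: [0.4598, 0.3157, 0.2501]
tcp_rot: [0.177, 0.984, -0.0, -0.0]
contact_force: [2.1, 0.9, -0.7]
opening: 0.996
finger_force: 0.0
time: 1.45
eef_pos: [0.5715, 0.1585, 0.2501]
tcp_rot: [0.177, 0.984, 0.0, -0.0]
contact_force: [0.2, 0.1, 0.5]
opening: 1.002
finger_force: 0.0
time: 1.87
eef_pos: [0.6631, 0.0282, 0.2495]
tcp_rot: [0.18, 0.984, -0.001, 0.001]
contact_force: [-0.8, 1.0, 0.5]
opening: 0.999
finger_force: 0.0
322.88126341002976 176.1829319126584
```

View pics/w1.png

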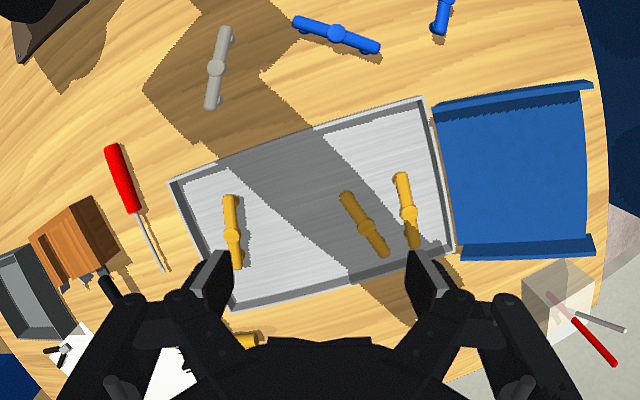

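View pics/w2c.png

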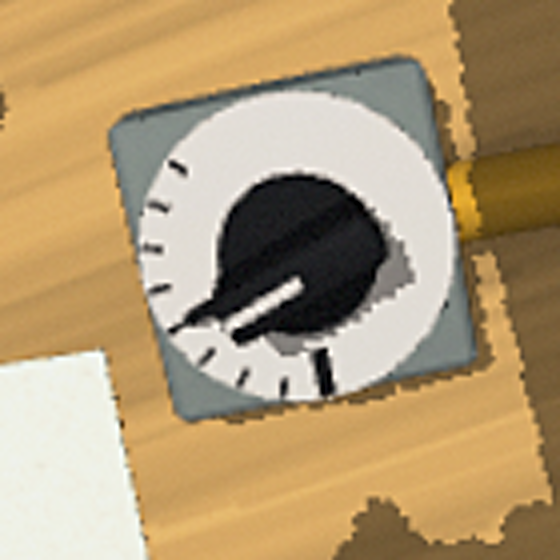

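The wrist view w1 shows exactly three brass pulls in the tray, at about (232,232), (365,225) and (408,210); blue and white look-alikes lie outside it. The regulator crop shows the zero mark at (323,372) and the white pointer line from (300,285) to (235,330).

```bash
python3 - <<'E'
from h import *
c=np.load('pics/w2c.npy',allow_pickle=True).item()
P=lambda x,y,z:onz(c,252+x/4-.375,106+y/4-.375,z,True)
ang=lambda v:np.degrees(np.arctan2(v[1],v[0]))
a=P(300,285,.076);b=P(236,333,.076);print('ptr',a,b,ang(b-a),np.linalg.norm(b-a))
z0=P(318,350,.038);z1=P(327,394,.038);print('zero',z0,z1,ang(z1-z0))
C=[P(x,y,.036) for x,y in((110,130),(425,60),(478,355),(185,418))]
print('box',np.mean(C,0),[np.linalg.norm(C[i]-C[i-1]) for i in range(4)],ang(C[0]-C[1]),ang(C[3]-C[2]),ang(C[2]-C[1]),ang(C[3]-C[0]))
print(imaging.get_calibration('wrist')['t'],c['t'])
# tray: pulls & others using saved depth? list top-based scraper
p=cv2.imread('pics/top0.png');t=imaging.get_calibration('top')
Q=lambda x,y,z:onz(t,270+x/3.5-.36,80+y/3.5-.36,z)
for n,k in dict(tip1=(268,288,.004),tip2=(284,341,.004),heel1=(362,264,.004),heel2=(378,318,.004),hend=(468,262,.026),hfront=(380,285,.026),hold1=(205,472,.056),hold2=(358,468,.056),hold3=(207,573,.056),hold4=(360,572,.056),tote1=(463,364,.055),tote2=(703,388,.055),tote3=(440,562,.055),tote4=(688,585,.055),plL=(540,322,.01),plR=(690,318,.01)).items():print(n,Q(*k).round(4))
E
```

```text
ptr [0.66157398 0.03764407 0.076     ] [0.66746344 0.0185381  0.076     ] -72.8679583428842 0.0199930872123875
zero [0.68993936 0.03342625 0.038     ] [0.70311497 0.0313551  0.038     ] -8.93354442227062
box [0.66000444 0.03915553 0.036     ] [np.float64(0.08525307062611165), np.float64(0.08754260580052126), np.float64(0.0850615540033166), np.float64(0.08605612550784476)] -98.02340165249596 -97.89207917271942 -8.74465229903235 -7.743845595826921
[-0.26291081 -0.61835531  0.19722441] [-0.2612323  -0.62064791  0.19536798]
tip1 [ 0.6606 -0.0894  0.004 ]
tip2 [ 0.6066 -0.1063  0.004 ]
heel1 [ 0.6876 -0.185   0.004 ]
heel2 [ 0.6324 -0.2017  0.004 ]
hend [ 0.6878 -0.2888  0.026 ]
hfront [ 0.6621 -0.2     0.026 ]
hold1 [ 0.4679 -0.0255  0.056 ]
hold2 [ 0.4749 -0.1749  0.056 ]
hold3 [ 0.37   -0.0291  0.056 ]
hold4 [ 0.3738 -0.1776  0.056 ]
tote1 [ 0.5798 -0.2778  0.055 ]
tote2 [ 0.5613 -0.5156  0.055 ]
tote3 [ 0.3851 -0.2557  0.055 ]
tote4 [ 0.3675 -0.4987  0.055 ]
plL [ 0.6311 -0.3658  0.01  ]
plR [ 0.6389 -0.5194  0.01  ]
```

The knob reads about 65° (1.13 rad) clockwise of zero, with its axis at (0.660, 0.0385). Next I turn the tool −52° so the jaws close across the bar.

```bash
python3 -m handwheel '[0,0,0,0,0,-0.0722,0,0,0,0,0,-0.0722,0,0,0,0,0,-0.0722,0,0,0,0,0,-0.0722,0,0,0,0,0,-0.0722]' 0.6
python3 -m handwheel '[0,0,-0.1,0,0,-0.0722,0,0,-0.1,0,0,-0.0722,0,0,-0.1,0,0,-0.0722,0,0,0,0,0,0,0,0,0,0,0,0]'
python3 -m handwheel '[0,0,0,0,0,0,0,0,0,0,0,0,0,0,0,0,0,0]'
```

```text
time: 2.33
eef_pos: [0.6595, 0.0355, 0.2499]
tcp_rot: [0.448, 0.894, -0.0, -0.001]
contact_force: [-0.5, -1.1, -0.8]
opening: 0.6
finger_force: 0.0
time: 2.75
eef_pos: [0.6591, 0.0352, 0.204]
tcp_rot: [0.589, 0.808, -0.001, -0.001]
contact_force: [0.1, 0.6, 0.5]
opening: 0.601
finger_force: 0.0
time: 3.0
eef_pos: [0.661, 0.0342, 0.2069]
tcp_rot: [0.59, 0.807, 0.001, 0.001]
contact_force: [-0.0, -0.0, -0.4]
opening: 0.604
finger_force: 0.0
```

```bash
python3 -m handwheel '[0,0.023,-0.25,0,0,0,0,0,-0.25,0,0,0,0,0,-0.25,0,0,0,0,0,-0.15,0,0,0,0,0,0,0,0,0]'
python3 -m handwheel '[0,0,0,0,0,0,0,0,0,0,0,0,0,0,0,0,0,0]'
python3 -m handwheel '[0,0,0,0,0,0,0,0,0,0,0,0,0,0,0,0,0,0,0,0,0,0,0,0,0,0,0,0,0,0]' 0 40
```

```text
time: 3.42
eef_pos: [0.657, 0.0377, 0.0643]
tcp_rot: [0.591, 0.807, -0.002, -0.004]
contact_force: [-0.4, 0.6, -0.7]
opening: 0.598
finger_force: 0.0
time: 3.67
eef_pos: [0.6625, 0.0372, 0.0738]
tcp_rot: [0.591, 0.807, 0.001, 0.002]
contact_force: [-0.1, -0.2, 0.0]
opening: 0.596
finger_force: 0.0
time: 4.08
eef_pos: [0.6609, 0.0373, 0.0718]
tcp_rot: [0.591, 0.807, 0.0, 0.001]
contact_force: [-2.0, -0.7, 5.6]
opening: 0.167
finger_force: 41.5
```

```bash
python3 -m handwheel '[0,0,0,0,0,0.0722,0,0,0,0,0,0.0722,0,0,0,0,0,0.0722,0,0,0,0,0,0.0722,0,0,0,0,0,0.0722]'
python3 -m handwheel '[0,0,0,0,0,0.0722,0,0,0,0,0,0.0722,0,0,0,0,0,0.0722,0,0,0,0,0,0.0722,0,0,0,0,0,0.0722]'
python3 -m handwheel '[0,0,0,0,0,0,0,0,0,0,0,0,0,0,0,0,0,0,0,0,0,0,0,0,0,0,0,0,0,0]'
python3 -m handwheel '[0,0,0,0,0,0,0,0,0,0,0,0,0,0,0,0,0,0]' 0.6
python3 -m handwheel '[0,0,0.25,0,0,0,0,0,0.25,0,0,0,0,0,0.25,0,0,0,0,0,0.25,0,0,0,0,0,0,0,0,0]'
python3 - <<'E'
from h import *
c=imaging.get_calibration('wrist');p,d=imaging.read_camera('wrist');cv2.imwrite('pics/w3.png',p)
np.save('pics/w3c.npy',c,allow_pickle=True)
u,v=map(int,proj(c,[.661,.038,.07],True));print(u,v)
grid(p,max(0,u-70),max(0,v-70),u+70,v+70,4,'w3c.png')
E
```

```text
time: 4.5
eef_pos: [0.6607, 0.0371, 0.0718]
tcp_rot: [0.339, 0.941, -0.0, 0.0]
contact_force: [-2.9, -0.4, 7.3]
opening: 0.168
finger_force: 41.8
time: 4.92
eef_pos: [0.6606, 0.0369, 0.0718]
tcp_rot: [0.062, 0.998, -0.0, -0.0]
contact_force: [-2.8, -1.5, 7.2]
opening: 0.17
finger_force: 41.8
time: 5.33
eef_pos: [0.6606, 0.0369, 0.0718]
tcp_rot: [0.065, 0.998, -0.001, -0.0]
contact_force: [-3.7, -1.7, 6.3]
opening: 0.166
finger_force: 41.6
time: 5.58
eef_pos: [0.6601, 0.0376, 0.0698]
tcp_rot: [0.065, 0.998, 0.0, -0.0]
contact_force: [0.1, 0.5, 0.5]
opening: 0.587
finger_force: 0.0
time: 6.0
eef_pos: [0.6648, 0.0373, 0.2309]
tcp_rot: [0.065, 0.998, -0.0, 0.008]
contact_force: [0.5, 0.4, 2.9]
opening: 0.601
finger_force: 0.0
317 178
```

View pics/w3c.png

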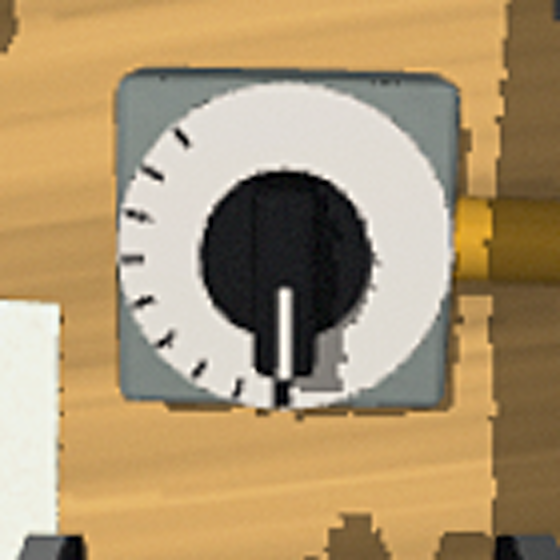

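The crop shows the pointer line (285,330) aligned with the zero mark (282,392), so the knob is at zero. Now I look over the tray to measure the pulls.

```bash
python3 -m handwheel '[-0.124,0.224,0,0,0,0,-0.124,0.224,0,0,0,0,-0.124,0.224,0,0,0,0,-0.124,0.224,0,0,0,0,-0.124,0.224,0,0,0,0]' 0.45
python3 -m handwheel '[-0.124,0.224,0,0,0,0,-0.124,0.224,0,0,0,0,0,0,0,0,0,0,0,0,0,0,0,0,0,0,0,0,0,0]'
cat > pulls.py <<'E'
from h import *
def pulls(x0=.40,x1=.65,y0=.08,y1=.47,z=.030,name=None):
    c=imaging.get_calibration('wrist');p,d=imaging.read_camera('wrist')
    if name: cv2.imwrite('pics/'+name,p)
    hsv=cv2.cvtColor(p,cv2.COLOR_BGR2HSV); m=cv2.inRange(hsv,(15,150,70),(32,255,255))
    m=cv2.morphologyEx(m,cv2.MORPH_OPEN,np.ones((3,3)))
    for k in masks(m,60):
        W=np.array([onz(c,*q[0],z,True)[:2] for q in k],np.float32)
        (u,v),(w,h),a=cv2.minAreaRect(W)
        if x0<u<x1 and y0<v<y1 and max(w,h)<.15: print((round(u,4),round(v,4)),'size',round(w,3),round(h,3),'yaw',round((a if w>h else a+90),1))
    s=ctrl.get_state();y=Ro.from_quat(s['tcp_rot']).as_matrix()[:,1];print('tcp',s['eef_pos'].round(4),'yang',np.degrees(np.arctan2(y[1],y[0])).round(1))
E
python3 -c "
from pulls import *;pulls(name='w4.png')"
```

```text
time: 6.47
eef_pos: [0.5655, 0.2066, 0.2183]
tcp_rot: [0.065, 0.998, -0.0, -0.001]
contact_force: [0.3, 1.1, 0.3]
opening: 0.448
finger_force: 0.0
time: 6.88
eef_pos: [0.5297, 0.2725, 0.219]
tcp_rot: [0.065, 0.998, -0.001, -0.001]
contact_force: [0.2, -0.7, -0.1]
opening: 0.447
finger_force: 0.0
(0.5427, 0.3452) size 0.101 0.021 yaw 17.2
(0.5448, 0.3985) size 0.026 0.1 yaw 175.7
(0.4966, 0.1873) size 0.023 0.101 yaw 160.0
tcp [0.5302 0.2719 0.2193] yang 82.5
```

```bash
python3 -m handwheel '[-0.075,-0.191,0,0,0,-0.0463,-0.075,-0.191,0,0,0,-0.0463,-0.075,-0.191,0,0,0,-0.0463,0,0,-0.25,0,0,0,0,0,-0.25,0,0,0]' 0.5
python3 -m handwheel '[0,0,-0.25,0,0,0,0,0,-0.25,0,0,0,0,0,-0.15,0,0,0,0,0,0,0,0,0,0,0,0,0,0,0]'
python3 -m handwheel '[0,0,0,0,0,0,0,0,0,0,0,0,0,0,0,0,0,0]'
```

```text
time: 7.35
eef_pos: [0.4993, 0.1843, 0.1478]
tcp_rot: [0.176, 0.984, 0.001, 0.004]
contact_force: [0.9, 0.5, -0.2]
opening: 0.503
finger_force: 0.0
time: 7.77
eef_pos: [0.496, 0.1853, 0.0465]
tcp_rot: [0.174, 0.985, -0.001, -0.002]
contact_force: [-0.1, -0.3, 0.4]
opening: 0.499
finger_force: 0.0
time: 8.02
eef_pos: [0.4983, 0.1868, 0.0502]
tcp_rot: [0.173, 0.985, 0.001, 0.002]
contact_force: [0.1, -0.5, 0.5]
opening: 0.5
finger_force: 0.0
```

```bash
python3 -m handwheel '[0,0,-0.07,0,0,0,0,0,-0.065,0,0,0,0,0,0,0,0,0,0,0,0,0,0,0]'
python3 -m handwheel '[0,0,0,0,0,0,0,0,0,0,0,0,0,0,0,0,0,0,0,0,0,0,0,0,0,0,0,0,0,0]' 0 60
python3 -m handwheel '[0,0,0.2,0,0,0,0,0,0.25,0,0,0,0,0,0.25,0,0,0,0,0,0.25,0,0,0,0,0,0.1,0,0,0]'
python3 -m handwheel '[0,0,0,0,0,0]'
```

```text
time: 8.35
eef_pos: [0.4953, 0.1866, 0.0263]
tcp_rot: [0.173, 0.985, -0.0, -0.001]
contact_force: [-0.1, -0.1, -0.4]
opening: 0.502
finger_force: 0.0
time: 8.77
eef_pos: [0.4967, 0.1868, 0.0279]
tcp_rot: [0.173, 0.985, 0.0, 0.0]
contact_force: [0.6, 0.5, 0.6]
opening: 0.174
finger_force: 59.0
time: 9.18
eef_pos: [0.4987, 0.1872, 0.1908]
tcp_rot: [0.173, 0.985, 0.001, 0.004]
contact_force: [1.3, 0.8, -0.6]
opening: 0.173
finger_force: 59.2
time: 9.27
eef_pos: [0.4991, 0.1872, 0.1904]
tcp_rot: [0.173, 0.985, 0.002, 0.005]
contact_force: [0.6, -0.1, -1.5]
opening: 0.173
finger_force: 59.2
```

```bash
python3 -m handwheel '[-0.009,-0.265,0,0,0,0,-0.009,-0.265,0,0,0,0,-0.009,-0.265,0,0,0,0,-0.009,-0.265,0,0,0,0,-0.009,-0.265,0,0,0,0]'
python3 -m handwheel '[-0.009,-0.265,0,0,0,0.045,-0.009,-0.265,0,0,0,0.045,-0.009,-0.265,0,0,0,0.045,-0.009,-0.265,0,0,0,0,-0.009,-0.265,0,0,0,0]'
python3 -m handwheel '[-0.009,-0.265,0,0,0,0,-0.009,-0.265,0,0,0,0,-0.009,-0.265,0,0,0,0,-0.009,-0.265,0,0,0,0,-0.009,-0.265,0,0,0,0]'
python3 -m handwheel '[0,-0.265,0,0,0,0,0,0,-0.1,0,0,0,0,0,-0.1,0,0,0,0,0,0,0,0,0,0,0,0,0,0,0]'
```

```text
time: 9.68
eef_pos: [0.4877, -0.0133, 0.1824]
tcp_rot: [0.173, 0.985, 0.0, -0.002]
contact_force: [1.2, -0.1, -1.8]
opening: 0.173
finger_force: 59.3
time: 10.1
eef_pos: [0.4811, -0.2119, 0.1822]
tcp_rot: [0.068, 0.998, 0.001, -0.002]
contact_force: [1.6, -0.2, -2.4]
opening: 0.173
finger_force: 59.3
time: 10.52
eef_pos: [0.4746, -0.4104, 0.1816]
tcp_rot: [0.068, 0.998, 0.002, -0.002]
contact_force: [1.4, -0.4, -1.6]
opening: 0.176
finger_force: 59.3
time: 10.93
eef_pos: [0.4747, -0.4476, 0.1509]
tcp_rot: [0.068, 0.998, 0.003, -0.002]
contact_force: [0.7, 0.4, -2.4]
opening: 0.172
finger_force: 59.4
```

```bash
python3 -m handwheel '[0,0,-0.25,0,0,0,0,0,-0.25,0,0,0,0,0,-0.2,0,0,0,0,0,-0.08,0,0,0,0,0,0,0,0,0]'
python3 -m handwheel '[0,0,0,0,0,0,0,0,0,0,0,0]'
```

```text
time: 11.35
eef_pos: [0.4745, -0.4464, 0.034]
tcp_rot: [0.068, 0.998, 0.003, -0.003]
contact_force: [-0.9, 0.2, -1.6]
opening: 0.171
finger_force: 59.4
time: 11.52
eef_pos: [0.4776, -0.4508, 0.041]
tcp_rot: [0.068, 0.998, -0.002, 0.002]
contact_force: [-0.4, 0.1, -1.5]
opening: 0.175
finger_force: 59.4
```

```bash
python3 -m handwheel '[0,0,-0.04,0,0,0,0,0,0,0,0,0,0,0,0,0,0,0]'
python3 -m handwheel '[0,0,0,0,0,0,0,0,0,0,0,0,0,0,0,0,0,0]' 0.45
python3 -m handwheel '[0,0,0.1,0,0,0,0,0,0.25,0,0,0,0,0,0.25,0,0,0,0,0,0.25,0,0,0,0,0,0.25,0,0,0]'
python3 -m handwheel '[0.0227,0.264,0,0,0,0,0.0227,0.264,0,0,0,0,0.0227,0.264,0,0,0,0,0.0227,0.264,0,0,0,0,0.0227,0.264,0,0,0,0]'
python3 -m handwheel '[0.0227,0.264,0,0,0,0.07,0.0227,0.264,0,0,0,0.07,0.0227,0.264,0,0,0,0.07,0.0227,0.264,0,0,0,0.07,0.0227,0.264,0,0,0,0]'
python3 -m handwheel '[0.0227,0.264,0,0,0,0,0.0227,0.264,0,0,0,0,0.0227,0.264,0,0,0,0,0.0227,0.264,0,0,0,0,0.0227,0.264,0,0,0,0]'
python3 -m handwheel '[0.0227,0.264,0,0,0,0,0.0227,0.264,0,0,0,0,0.0227,0.264,0,0,0,0,0,0,0,0,0,0,0,0,0,0,0,0]'
python3 -m handwheel '[0,0,0,0,0,0]'
python3 -c "
from pulls import *;pulls(name='w5.png')"
```

```text
time: 11.77
eef_pos: [0.4765, -0.4497, 0.0332]
tcp_rot: [0.068, 0.998, -0.001, 0.001]
contact_force: [-0.6, 0.6, -2.4]
opening: 0.174
finger_force: 59.5
time: 12.02
eef_pos: [0.4766, -0.4499, 0.033]
tcp_rot: [0.068, 0.998, -0.001, 0.001]
contact_force: [0.2, 0.2, 0.6]
opening: 0.449
finger_force: 0.0
time: 12.43
eef_pos: [0.4761, -0.4493, 0.2003]
tcp_rot: [0.068, 0.998, -0.001, 0.0]
contact_force: [0.1, -0.1, 0.0]
opening: 0.449
finger_force: 0.0
time: 12.85
eef_pos: [0.4932, -0.2498, 0.1988]
tcp_rot: [0.068, 0.998, -0.001, 0.001]
contact_force: [1.3, 0.1, 0.3]
opening: 0.447
finger_force: 0.0
time: 13.27
eef_pos: [0.5103, -0.0515, 0.1989]
tcp_rot: [-0.153, 0.988, -0.001, 0.001]
contact_force: [-0.2, 0.5, 0.8]
opening: 0.45
finger_force: 0.0
time: 13.68
eef_pos: [0.5273, 0.1468, 0.1989]
tcp_rot: [-0.151, 0.988, -0.0, 0.001]
contact_force: [0.6, 0.4, -0.5]
opening: 0.45
finger_force: 0.0
time: 14.1
eef_pos: [0.5374, 0.2656, 0.1984]
tcp_rot: [-0.153, 0.988, 0.0, 0.001]
contact_force: [-1.3, -0.2, -0.3]
opening: 0.449
finger_force: 0.0
time: 14.18
eef_pos: [0.5374, 0.2635, 0.1979]
tcp_rot: [-0.152, 0.988, -0.0, 0.0]
contact_force: [-0.2, -0.8, -0.4]
opening: 0.45
finger_force: 0.0
(0.5442, 0.3963) size 0.031 0.101 yaw 175.9
(0.5422, 0.3436) size 0.1 0.023 yaw 14.4
tcp [0.5375 0.2629 0.1977] yang 107.4
```

```bash
python3 -m handwheel '[0.016,0.266,0,0,0,0,0.016,0.266,0,0,0,0,0,0,-0.25,0,0,0,0,0,-0.25,0,0,0,0,0,-0.2,0,0,0]'
python3 -m handwheel '[0,0,-0.2,0,0,0,0,0,-0.12,0,0,0,0,0,0,0,0,0,0,0,0,0,0,0]'
python3 -m handwheel '[0,0,0,0,0,0,0,0,0,0,0,0]'
```

```text
time: 14.65
eef_pos: [0.5422, 0.3421, 0.0907]
tcp_rot: [-0.151, 0.989, -0.0, -0.0]
contact_force: [-0.7, -0.3, -1.5]
opening: 0.452
finger_force: 0.0
time: 14.98
eef_pos: [0.5421, 0.3416, 0.0434]
tcp_rot: [-0.15, 0.989, -0.0, -0.001]
contact_force: [0.4, -0.1, 1.0]
opening: 0.452
finger_force: 0.0
time: 15.15
eef_pos: [0.5442, 0.3434, 0.0469]
tcp_rot: [-0.151, 0.989, 0.001, 0.002]
contact_force: [0.8, -0.3, 0.9]
opening: 0.45
finger_force: 0.0
```

```bash
python3 -m handwheel '[0,0,-0.06,0,0,0,0,0,-0.055,0,0,0,0,0,0,0,0,0,0,0,0,0,0,0]'
python3 -m handwheel '[0,0,0,0,0,0,0,0,0,0,0,0,0,0,0,0,0,0,0,0,0,0,0,0,0,0,0,0,0,0]' 0 60
python3 -m handwheel '[0,0,0.2,0,0,0,0,0,0.25,0,0,0,0,0,0.25,0,0,0,0,0,0.25,0,0,0,0,0,0.1,0,0,0]'
python3 -m handwheel '[-0.0248,-0.265,0,0,0,0,-0.0248,-0.265,0,0,0,0,-0.0248,-0.265,0,0,0,0,-0.0248,-0.265,0,0,0,0,-0.0248,-0.265,0,0,0,0]'
python3 -m handwheel '[-0.0248,-0.265,0,0,0,-0.062,-0.0248,-0.265,0,0,0,-0.062,-0.0248,-0.265,0,0,0,-0.062,-0.0248,-0.265,0,0,0,-0.062,-0.0248,-0.265,0,0,0,0]'
python3 -m handwheel '[-0.0248,-0.265,0,0,0,0,-0.0248,-0.265,0,0,0,0,-0.0248,-0.265,0,0,0,0,-0.0248,-0.265,0,0,0,0,-0.0248,-0.265,0,0,0,0]'
python3 -m handwheel '[-0.0248,-0.265,0,0,0,0,-0.0248,-0.265,0,0,0,0,-0.0248,-0.265,0,0,0,0,0,-0.1,0,0,0,0,0,0,0,0,0,0]'
python3 -m handwheel '[0,0,-0.25,0,0,0,0,0,-0.25,0,0,0,0,0,-0.2,0,0,0,0,0,0,0,0,0,0,0,0,0,0,0]'
```

```text
time: 15.48
eef_pos: [0.5415, 0.343, 0.0258]
tcp_rot: [-0.151, 0.988, -0.0, -0.001]
contact_force: [0.0, -0.5, -0.7]
opening: 0.446
finger_force: 0.0
time: 15.9
eef_pos: [0.5425, 0.3434, 0.0271]
tcp_rot: [-0.151, 0.988, 0.0, 0.0]
contact_force: [-0.1, 1.1, -0.0]
opening: 0.174
finger_force: 59.0
time: 16.32
eef_pos: [0.5445, 0.3443, 0.1909]
tcp_rot: [-0.151, 0.988, 0.001, 0.004]
contact_force: [0.6, -0.3, -0.4]
opening: 0.17
finger_force: 58.8
time: 16.73
eef_pos: [0.5227, 0.143, 0.1839]
tcp_rot: [-0.152, 0.988, -0.0, -0.0]
contact_force: [0.6, -0.5, -0.8]
opening: 0.174
finger_force: 58.8
time: 17.15
eef_pos: [0.5041, -0.0559, 0.1841]
tcp_rot: [0.044, 0.999, -0.0, -0.0]
contact_force: [1.5, -0.4, -2.1]
opening: 0.169
finger_force: 58.8
time: 17.57
eef_pos: [0.4856, -0.2547, 0.1841]
tcp_rot: [0.043, 0.999, 0.0, -0.0]
contact_force: [0.9, 0.5, -0.8]
opening: 0.174
finger_force: 58.8
time: 17.98
eef_pos: [0.4744, -0.3907, 0.184]
tcp_rot: [0.045, 0.999, -0.0, -0.0]
contact_force: [0.3, 0.8, -1.2]
opening: 0.17
finger_force: 58.9
time: 18.4
eef_pos: [0.4744, -0.3846, 0.0772]
tcp_rot: [0.042, 0.999, 0.002, -0.002]
contact_force: [0.7, -0.4, -1.3]
opening: 0.169
finger_force: 58.9
```

```bash
python3 -m handwheel '[0,0,-0.2,0,0,0,0,0,-0.11,0,0,0,0,0,0,0,0,0,0,0,0,0,0,0,0,0,0,0,0,0]'
python3 -m handwheel '[0,0,0,0,0,0,0,0,0,0,0,0,0,0,0,0,0,0]' 0.45
python3 -m handwheel '[0,0,0.1,0,0,0,0,0,0.25,0,0,0,0,0,0.25,0,0,0,0,0,0.25,0,0,0,0,0,0.25,0,0,0]'
python3 -m handwheel '[0.0233,0.264,0,0,0,0,0.0233,0.264,0,0,0,0,0.0233,0.264,0,0,0,0,0.0233,0.264,0,0,0,0,0.0233,0.264,0,0,0,0]'
python3 -m handwheel '[0.0233,0.264,0,0,0,0,0.0233,0.264,0,0,0,0,0.0233,0.264,0,0,0,0,0.0233,0.264,0,0,0,0,0.0233,0.264,0,0,0,0]'
python3 -m handwheel '[0.0233,0.264,0,0,0,0,0.0233,0.264,0,0,0,0,0.0233,0.264,0,0,0,0,0.0233,0.264,0,0,0,0,0.0233,0.264,0,0,0,0]'
python3 -m handwheel '[0.0233,0.264,0,0,0,0,0.0233,0.264,0,0,0,0,0.0233,0.264,0,0,0,0,0,0,0,0,0,0,0,0,0,0,0,0]'
python3 -m handwheel '[0,0,0,0,0,0]'
python3 -c "
from pulls import *;pulls(name='w6.png')"
```

```text
time: 18.82
eef_pos: [0.4769, -0.3885, 0.0359]
tcp_rot: [0.043, 0.999, -0.002, 0.002]
contact_force: [0.4, -0.8, -1.2]
opening: 0.172
finger_force: 58.9
time: 19.07
eef_pos: [0.4762, -0.3881, 0.0347]
tcp_rot: [0.043, 0.999, -0.001, 0.001]
contact_force: [-0.2, 0.4, 0.3]
opening: 0.448
finger_force: 0.0
time: 19.48
eef_pos: [0.4752, -0.3872, 0.2003]
tcp_rot: [0.043, 0.999, -0.0, 0.0]
contact_force: [0.7, -0.5, 0.4]
opening: 0.45
finger_force: 0.0
time: 19.9
eef_pos: [0.4927, -0.1877, 0.1988]
tcp_rot: [0.043, 0.999, -0.0, 0.001]
contact_force: [0.7, 0.4, 0.3]
opening: 0.453
finger_force: 0.0
time: 20.32
eef_pos: [0.5103, 0.0106, 0.1989]
tcp_rot: [0.043, 0.999, -0.0, 0.001]
contact_force: [0.3, -0.5, -0.3]
opening: 0.447
finger_force: 0.0
time: 20.73
eef_pos: [0.5277, 0.2089, 0.1989]
tcp_rot: [0.043, 0.999, 0.0, 0.001]
contact_force: [0.7, -0.7, 0.2]
opening: 0.453
finger_force: 0.0
time: 21.15
eef_pos: [0.538, 0.3276, 0.1982]
tcp_rot: [0.041, 0.999, 0.0, 0.0]
contact_force: [-1.3, -0.3, 0.6]
opening: 0.452
finger_force: 0.0
time: 21.23
eef_pos: [0.5381, 0.3256, 0.198]
tcp_rot: [0.043, 0.999, -0.0, 0.0]
contact_force: [0.4, -0.2, 0.3]
opening: 0.449
finger_force: 0.0
(0.5442, 0.4007) size 0.023 0.101 yaw 176.5
tcp [0.5382 0.3249 0.198 ] yang 85.1
```

```bash
python3 -m handwheel '[0.02,0.247,0,0,0,0,0.02,0.247,0,0,0,0,0,0,-0.25,0,0,0,0,0,-0.25,0,0,0,0,0,-0.2,0,0,0]'
python3 -m handwheel '[0,0,-0.2,0,0,0,0,0,-0.15,0,0,0,0,0,0,0,0,0,0,0,0,0,0,0,0,0,0,0,0,0]'
python3 -m handwheel '[0,0,-0.085,0,0,0,0,0,0,0,0,0,0,0,0,0,0,0,0,0,0,0,0,0]'
python3 -m handwheel '[0,0,0,0,0,0,0,0,0,0,0,0,0,0,0,0,0,0,0,0,0,0,0,0,0,0,0,0,0,0]' 0 60
```

```text
time: 21.7
eef_pos: [0.5442, 0.3984, 0.0913]
tcp_rot: [0.044, 0.999, -0.0, -0.0]
contact_force: [-0.2, -0.3, -0.4]
opening: 0.448
finger_force: 0.0
time: 22.12
eef_pos: [0.5457, 0.3994, 0.0424]
tcp_rot: [0.044, 0.999, 0.001, 0.001]
contact_force: [1.0, 0.0, 0.4]
opening: 0.449
finger_force: 0.0
time: 22.45
eef_pos: [0.5444, 0.3999, 0.0282]
tcp_rot: [0.043, 0.999, 0.0, 0.0]
contact_force: [0.2, -0.3, 0.1]
opening: 0.452
finger_force: 0.0
time: 22.87
eef_pos: [0.5446, 0.4, 0.0283]
tcp_rot: [0.043, 0.999, 0.0, 0.001]
contact_force: [0.7, -0.2, 3.0]
opening: 0.169
finger_force: 59.5
```

```bash
python3 -m handwheel '[0,0,0.2,0,0,0,0,0,0.25,0,0,0,0,0,0.25,0,0,0,0,0,0.25,0,0,0,0,0,0.1,0,0,0]'
python3 -m handwheel '[-0.0252,-0.265,0,0,0,0,-0.0252,-0.265,0,0,0,0,-0.0252,-0.265,0,0,0,0,-0.0252,-0.265,0,0,0,0,-0.0252,-0.265,0,0,0,0]'
python3 -m handwheel '[-0.0252,-0.265,0,0,0,0,-0.0252,-0.265,0,0,0,0,-0.0252,-0.265,0,0,0,0,-0.0252,-0.265,0,0,0,0,-0.0252,-0.265,0,0,0,0]'
python3 -m handwheel '[-0.0252,-0.265,0,0,0,0,-0.0252,-0.265,0,0,0,0,-0.0252,-0.265,0,0,0,0,-0.0252,-0.265,0,0,0,0,-0.0252,-0.265,0,0,0,0]'
python3 -m handwheel '[-0.0252,-0.265,0,0,0,0,-0.0252,-0.265,0,0,0,0,-0.0252,-0.265,0,0,0,0,0,-0.08,0,0,0,0,0,0,0,0,0,0]'
python3 -m handwheel '[0,0,-0.25,0,0,0,0,0,-0.25,0,0,0,0,0,-0.2,0,0,0,0,0,0,0,0,0,0,0,0,0,0,0]'
```

```text
time: 23.28
eef_pos: [0.5462, 0.4008, 0.1912]
tcp_rot: [0.043, 0.999, 0.002, 0.004]
contact_force: [0.9, 0.6, -0.5]
opening: 0.17
finger_force: 59.0
time: 23.7
eef_pos: [0.5238, 0.1992, 0.1831]
tcp_rot: [0.043, 0.999, -0.0, -0.001]
contact_force: [-0.1, -0.7, -1.4]
opening: 0.172
finger_force: 59.1
time: 24.12
eef_pos: [0.5049, 0.0006, 0.1834]
tcp_rot: [0.043, 0.999, 0.0, -0.001]
contact_force: [1.0, -0.2, -2.4]
opening: 0.173
finger_force: 59.1
time: 24.53
eef_pos: [0.4861, -0.198, 0.1834]
tcp_rot: [0.043, 0.999, 0.001, -0.001]
contact_force: [0.3, 0.2, -0.7]
opening: 0.173
finger_force: 59.1
time: 24.95
eef_pos: [0.4751, -0.3306, 0.1835]
tcp_rot: [0.045, 0.999, 0.0, -0.001]
contact_force: [0.2, -0.2, -1.8]
opening: 0.169
finger_force: 59.2
time: 25.37
eef_pos: [0.4748, -0.325, 0.0774]
tcp_rot: [0.042, 0.999, 0.002, -0.002]
contact_force: [0.9, -0.1, -0.4]
opening: 0.176
finger_force: 59.1
```

```bash
python3 -m handwheel '[0,0,-0.2,0,0,0,0,0,-0.11,0,0,0,0,0,0,0,0,0,0,0,0,0,0,0,0,0,0,0,0,0]'
python3 -m handwheel '[0,0,0,0,0,0,0,0,0,0,0,0,0,0,0,0,0,0]' 0.45
python3 -m handwheel '[0,0,0.1,0,0,0,0,0,0.25,0,0,0,0,0,0.25,0,0,0,0,0,0.25,0,0,0,0,0,0.25,0,0,0]'
python3 -m handwheel '[0.208,0.143,0.1,0,0,0,0.208,0.143,0.1,0,0,0,0.208,0.143,0,0,0,0,0.208,0.143,0,0,0,0,0,0,0,0,0,0]'
python3 -m handwheel '[0,0,0,0,0,0,0,0,0,0,0,0]'
python3 - <<'E'
from h import *
c=imaging.get_calibration('wrist');s=ctrl.get_state();p,d=imaging.read_camera('wrist')
cv2.imwrite('pics/w7.png',p);np.save('pics/w7c.npy',c,allow_pickle=True);print(s['eef_pos'])
E
```

```text
time: 25.78
eef_pos: [0.4778, -0.3289, 0.0364]
tcp_rot: [0.043, 0.999, -0.002, 0.002]
contact_force: [-0.0, 0.5, -1.4]
opening: 0.171
finger_force: 59.2
time: 26.03
eef_pos: [0.4771, -0.3287, 0.0354]
tcp_rot: [0.043, 0.999, -0.001, 0.001]
contact_force: [0.6, -0.0, -0.0]
opening: 0.448
finger_force: 0.0
time: 26.45
eef_pos: [0.4761, -0.3277, 0.201]
tcp_rot: [0.043, 0.999, -0.0, 0.0]
contact_force: [0.0, -0.3, -0.6]
opening: 0.446
finger_force: 0.0
time: 26.87
eef_pos: [0.6052, -0.2383, 0.2301]
tcp_rot: [0.041, 0.999, 0.0, 0.002]
contact_force: [-0.7, 0.5, -0.2]
opening: 0.445
finger_force: 0.0
time: 27.03
eef_pos: [0.6008, -0.2419, 0.2287]
tcp_rot: [0.043, 0.999, -0.0, -0.0]
contact_force: [1.1, -0.2, -0.1]
opening: 0.447
finger_force: 0.0
[ 0.60081163 -0.24191074  0.22866365]
```

View pics/w7.png

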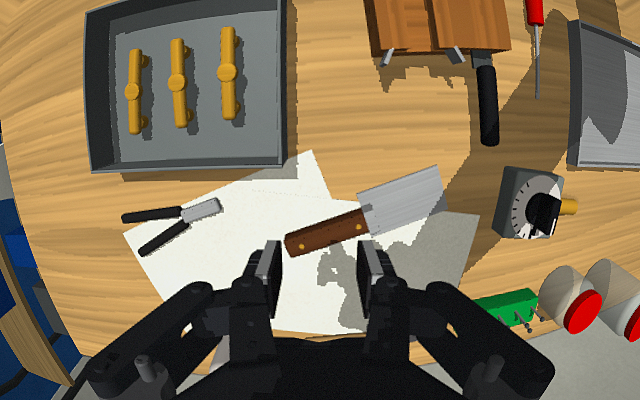

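The view shows the three pulls at rest in the tote, at (133,90), (178,82) and (230,72). The scraper blade corners are at about (357,195), (436,166), (445,208) and (370,234), with the handle ending at (288,248).

```bash
python3 - <<'E'
from h import *
c=np.load('pics/w7c.npy',allow_pickle=True).item();p=cv2.imread('pics/w7.png')
B={k:onz(c,*v,.004,True)[:2] for k,v in dict(h1=(357,195),t1=(436,166),t2=(445,208),h2=(370,234)).items()}
for k in B:print(k,B[k].round(4))
print('w',np.linalg.norm(B['t1']-B['t2']),'L',np.linalg.norm(B['t1']-B['h1']))
ang=lambda v:np.degrees(np.arctan2(v[1],v[0]))
print('ang',ang(B['t1']-B['h1']),ang(B['t2']-B['h2']),ang(B['t1']-B['t2'])+0)
hsv=cv2.cvtColor(p,cv2.COLOR_BGR2HSV);m=cv2.inRange(hsv,(2,90,30),(16,255,200));m[:195]=0;m[270:]=0;m[:,:270]=0;m[:,385:]=0
k=max(masks(m),key=cv2.contourArea)
W=np.array([onz(c,*q[0],.026,True)[:2] for q in k],np.float32);r=cv2.minAreaRect(W);print('handle',r)
t=(B['t1']+B['t2'])/2;a=np.radians(ang((B['t1']-B['h1'])+(B['t2']-B['h2'])));u=np.array([np.cos(a),np.sin(a)])
print('tip',t,'yaw',np.degrees(a),'origin',t-.15*u,'grip',t-.114*u)
p2,_=imaging.read_camera('top');cv2.imwrite('pics/top2.png',p2)
# holder in this view: ears/front edge
grid(p,350,0,520,150,4.5,'w7h.png')
E
```

```text
h1 [ 0.6338 -0.1988]
t1 [ 0.6055 -0.1007]
t2 [ 0.6602 -0.0869]
h2 [ 0.6855 -0.1847]
w 0.05638108493133201 L 0.1020351805148815
ang 106.11018891490338 104.52114772197712 -165.80964255162752
handle ((0.6701128482818604, -0.24029017984867096), (0.031312279403209686, 0.09752065688371658), 15.964168548583984)
tip [ 0.63285433 -0.09381965] yaw 105.31958396605926 origin [ 0.67248473 -0.23848972] grip [ 0.66297344 -0.2037689 ]
```

View pics/w7h.png

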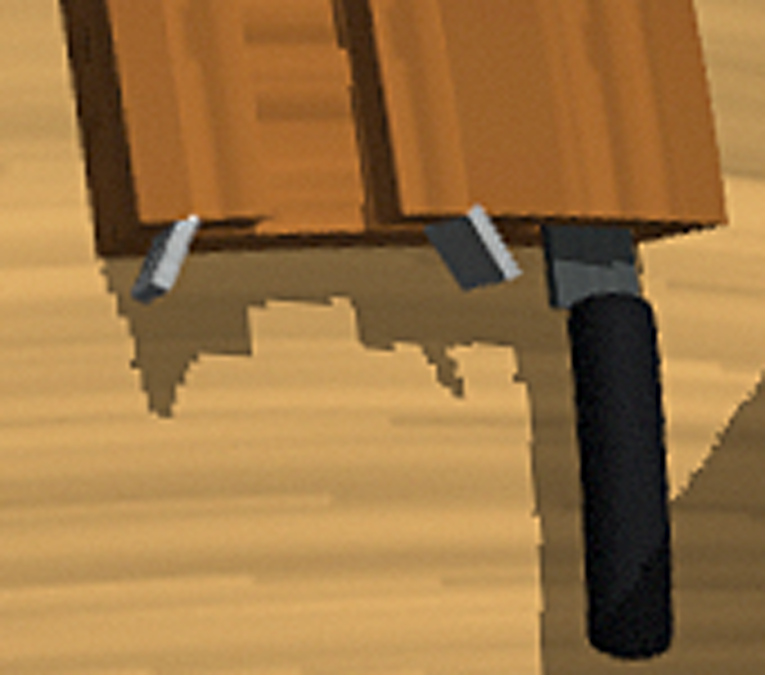

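```bash
python3 -m handwheel '[-0.167,0.187,0,0,0,0,-0.167,0.187,0,0,0,0,-0.167,0.187,0,0,0,0,-0.167,0.187,0,0,0,0,0,0,0,0,0,0]'
python3 -m handwheel '[0,0,0,0,0,0,0,0,0,0,0,0,0,0,0,0,0,0]'
python3 - <<'E'
from h import *
c=imaging.get_calibration('wrist');s=ctrl.get_state();p,d=imaging.read_camera('wrist')
cv2.imwrite('pics/w8.png',p);np.save('pics/w8c.npy',c,allow_pickle=True);print(s['eef_pos'])
u,v=map(int,proj(c,[.44,-.10,.05],True));print(u,v)
x0,y0=max(0,u-100),max(0,v-70);print(x0,y0);grid(p,x0,y0,x0+200,y0+150,4,'w8c.png')
E
```

```text
time: 27.55
eef_pos: [0.4953, -0.126, 0.2263]
tcp_rot: [0.043, 0.999, 0.002, -0.003]
contact_force: [-0.1, -0.3, -1.2]
opening: 0.447
finger_force: 0.0
time: 27.8
eef_pos: [0.5015, -0.1312, 0.2294]
tcp_rot: [0.044, 0.999, -0.0, 0.001]
contact_force: [1.3, 0.4, 0.3]
opening: 0.448
finger_force: 0.0
[ 0.50151068 -0.13123137  0.22941706]
344 115
244 45
```

View pics/w8c.png

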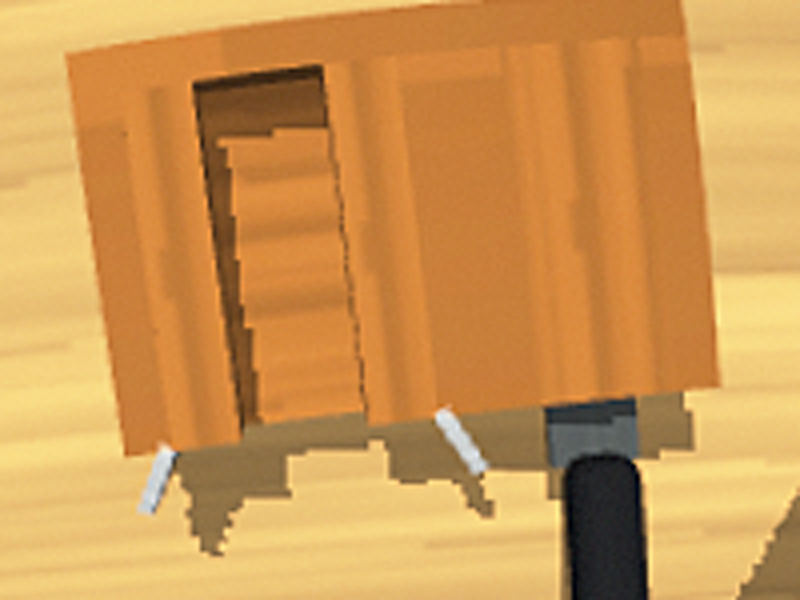

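The crop shows the holder's top corners at (67,53), (683,-5), (718,383) and (125,456). The roof cut runs from (193,82)/(322,66) to (242,440)/(367,420), and the ears start at (170,450) and (441,412).

```bash
python3 - <<'E'
from h import *
c=np.load('pics/w8c.npy',allow_pickle=True).item()
P=lambda x,y,z:onz(c,244+x/4-.375,45+y/4-.375,z,True)[:2]
ang=lambda v:np.degrees(np.arctan2(v[1],v[0]))
z=.056
BL,BR,FR,FL=[P(*q,z) for q in((67,53),(683,-5),(718,383),(125,456))]
print('corners',BL,BR,FR,FL,'ctr',(BL+BR+FR+FL)/4)
print('yaw',ang(FL-BL),ang(FR-BR),ang(FR-FL)-90,ang(BR-BL)-90,'size',np.linalg.norm(FL-BL),np.linalg.norm(FR-FL))
a,b,d,e=[P(*q,z) for q in((193,82),(322,66),(367,420),(242,440))]
print('cut',a,b,d,e,'w',np.linalg.norm(a-b),np.linalg.norm(d-e),'yaw',ang(d-b),ang(e-a),'mid back',(a+b)/2,'mid front',(d+e)/2)
for zz in(.03,.044,.056):
  A,B=P(170,450,zz),P(441,412,zz);print('ears',zz,A,B,(A+B)/2,np.linalg.norm(A-B))
yaw=np.radians(np.mean([ang(FL-BL),ang(FR-BR),ang(FR-FL)-90]));C=(BL+BR+FR+FL)/4
R=np.array([[np.cos(yaw),-np.sin(yaw)],[np.sin(yaw),np.cos(yaw)]])
print('mouth',C+R@[.05,-.03],'end',C+R@[-.038,-.03],np.degrees(yaw))
E
```

```text
corners [ 0.37602863 -0.1748647 ] [ 0.37133241 -0.02690818] [ 0.46794741 -0.02370126] [ 0.47506273 -0.17102141] ctr [ 0.4225928  -0.09912389]
yaw 2.2224026095318528 1.9011062290897272 2.765146283501849 1.8179873536321338 size 0.09910865079055552 0.14749187771963657
cut [ 0.38688025 -0.14575314] [ 0.38590963 -0.11542581] [ 0.47150931 -0.11178887] [ 0.47381712 -0.14220407] w 0.03034286426110438 0.030502625507185053 yaw 2.4329047027143638 2.3377218146180994 mid back [ 0.38639494 -0.13058947] mid front [ 0.47266321 -0.12699647]
ears 0.03 [ 0.47895755 -0.16308612] [ 0.47491701 -0.09123105] [ 0.47693728 -0.12715858] 0.0719685842808726
ears 0.044 [ 0.47663759 -0.16135009] [ 0.47277304 -0.09262458] [ 0.47470531 -0.12698734] 0.06883408425112356
ears 0.056 [ 0.47464906 -0.15986207] [ 0.47093534 -0.09381903] [ 0.4727922  -0.12684055] 0.0661473699399101
mouth [ 0.47375462 -0.12709651] end [ 0.38582528 -0.1306223 ] 2.296218374041143
```

```bash
python3 -m handwheel '[0.1083,-0.0497,0,0,0,-0.0774,0.1083,-0.0497,0,0,0,-0.0774,0.1083,-0.0497,0,0,0,-0.0774,0.1083,-0.0497,0,0,0,-0.0774,0.1083,-0.0497,0,0,0,-0.0774]' 0.6
python3 -m handwheel '[0.1083,-0.0497,0,0,0,-0.0774,0.1083,-0.0497,0,0,0,-0.0774,0.1083,-0.0497,0,0,0,-0.0774,0.1083,-0.0497,0,0,0,-0.0774,0.1083,-0.0497,0,0,0,-0.0774]'
python3 -m handwheel '[0,0,-0.25,0,0,0,0,0,-0.25,0,0,0,0,0,-0.25,0,0,0,0,0,-0.2,0,0,0,0,0,0,0,0,0]'
python3 -m handwheel '[0,0,0,0,0,0,0,0,0,0,0,0,0,0,0,0,0,0]'
python3 - <<'E'
from h import *
s=ctrl.get_state();y=Ro.from_quat(s['tcp_rot']).as_matrix()[:,1];print(s['eef_pos'],np.degrees(np.arctan2(y[1],y[0])))
c=imaging.get_calibration('wrist');p,d=imaging.read_camera('wrist');cv2.imwrite('pics/w9.png',p);np.save('pics/w9c.npy',c,allow_pickle=True)
E
```

```text
time: 28.27
eef_pos: [0.5835, -0.1687, 0.2284]
tcp_rot: [0.343, 0.939, -0.0, 0.0]
contact_force: [-0.0, -0.5, -0.7]
opening: 0.599
finger_force: 0.0
time: 28.68
eef_pos: [0.6646, -0.206, 0.228]
tcp_rot: [0.609, 0.793, -0.0, -0.0]
contact_force: [-0.4, 0.0, -0.5]
opening: 0.597
finger_force: 0.0
time: 29.1
eef_pos: [0.6586, -0.2033, 0.0763]
tcp_rot: [0.606, 0.795, -0.002, -0.008]
contact_force: [-1.9, 1.0, -1.5]
opening: 0.599
finger_force: 0.0
time: 29.35
eef_pos: [0.6655, -0.2057, 0.0898]
tcp_rot: [0.606, 0.795, 0.001, 0.003]
contact_force: [0.5, -0.3, 1.2]
opening: 0.601
finger_force: 0.0
[ 0.66549642 -0.20570384  0.08981083] 15.405960016646791
```

View pics/w9.png

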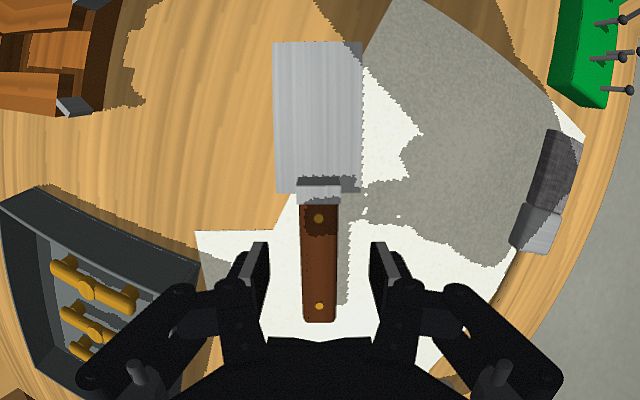

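The jaws are centred on the handle, with the blade straight ahead at column 318. Now I descend and grip.

```bash
python3 -m handwheel '[0,0,-0.15,0,0,0,0,0,-0.13,0,0,0,0,0,-0.08,0,0,0,0,0,0,0,0,0,0,0,0,0,0,0]'
python3 -m handwheel '[0,0,0,0,0,0,0,0,0,0,0,0,0,0,0,0,0,0]'
```

```text
time: 29.82
eef_pos: [0.6634, -0.2044, 0.0326]
tcp_rot: [0.606, 0.796, 0.0, 0.0]
contact_force: [0.6, -0.4, 0.1]
opening: 0.6
finger_force: 0.0
time: 30.07
eef_pos: [0.6642, -0.2048, 0.0339]
tcp_rot: [0.606, 0.796, 0.0, 0.001]
contact_force: [-0.3, -0.1, 0.6]
opening: 0.596
finger_force: 0.0
```

```bash
python3 -m handwheel '[0,0,-0.04,0,0,0,0,0,-0.037,0,0,0,0,0,0,0,0,0,0,0,0,0,0,0,0,0,0,0,0,0]'
python3 -m handwheel '[0,0,0,0,0,0,0,0,0,0,0,0,0,0,0,0,0,0,0,0,0,0,0,0,0,0,0,0,0,0]' 0 110
python3 -m handwheel '[0,0,0.1,0,0,0,0,0,0.15,0,0,0,0,0,0.2,0,0,0,0,0,0.2,0,0,0,0,0,0.15,0,0,0]'
python3 -m handwheel '[0,0,0,0,0,0,0,0,0,0,0,0]'
```

```text
time: 30.48
eef_pos: [0.663, -0.2042, 0.0201]
tcp_rot: [0.606, 0.796, -0.0, -0.0]
contact_force: [0.5, 0.0, 0.6]
opening: 0.601
finger_force: 0.0
time: 30.9
eef_pos: [0.6637, -0.2046, 0.0212]
tcp_rot: [0.606, 0.796, 0.0, 0.001]
contact_force: [0.7, 0.2, 2.8]
opening: 0.278
finger_force: 108.7
time: 31.32
eef_pos: [0.6633, -0.2045, 0.1432]
tcp_rot: [0.606, 0.796, 0.0, 0.001]
contact_force: [0.4, -1.0, -1.8]
opening: 0.279
finger_force: 108.2
time: 31.48
eef_pos: [0.6638, -0.2047, 0.1423]
tcp_rot: [0.606, 0.796, 0.0, 0.002]
contact_force: [-0.7, -0.2, -3.6]
opening: 0.282
finger_force: 108.4
```

```bash
python3 -m handwheel '[-0.0224,0.0509,0,0,0,0.0778,-0.0224,0.0509,0,0,0,0.0778,-0.0224,0.0509,0,0,0,0.0778,-0.0224,0.0509,0,0,0,0.0778,-0.0224,0.0509,0,0,0,0.0778]'
python3 -m handwheel '[-0.0224,0.0509,0,0,0,0.0778,-0.0224,0.0509,0,0,0,0.0778,-0.0224,0.0509,0,0,0,0.0778,-0.0224,0.0509,0,0,0,0.0778,-0.0224,0.0509,0,0,0,0.0778]'
python3 -m handwheel '[-0.0224,0.0509,0,0,0,0.0778,0,0,0,0,0,0,0,0,0,0,0,0,0,0,0,0,0,0,0,0,0,0,0,0]'
python3 - <<'E'
from h import *
s=ctrl.get_state();y=Ro.from_quat(s['tcp_rot']).as_matrix();print(s['eef_pos'],np.degrees(np.arctan2(y[1,1],y[0,1])),y[:,2].round(4))
c=imaging.get_calibration('wrist');p,d=imaging.read_camera('wrist');cv2.imwrite('pics/w10.png',p);np.save('pics/w10c.npy',c,allow_pickle=True);np.save('pics/w10d.npy',d)
E
```

```text
time: 31.9
eef_pos: [0.6442, -0.165, 0.1364]
tcp_rot: [0.336, 0.942, 0.0, -0.003]
contact_force: [0.1, -0.4, -2.3]
opening: 0.28
finger_force: 108.3
time: 32.32
eef_pos: [0.6274, -0.1269, 0.1366]
tcp_rot: [0.037, 0.999, 0.001, -0.003]
contact_force: [0.3, -0.4, -3.3]
opening: 0.284
finger_force: 108.3
time: 32.73
eef_pos: [0.626, -0.1207, 0.1396]
tcp_rot: [-0.02, 1.0, 0.0, -0.001]
contact_force: [-0.2, -0.1, -2.7]
opening: 0.283
finger_force: 108.3
[ 0.62601575 -0.12070596  0.13958969] 92.31900512106684 [-1.2e-03  3.0e-04 -1.0e+00]
```

View pics/w10.png

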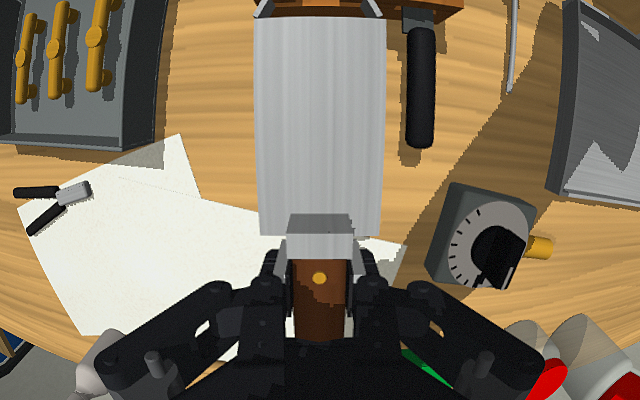

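The blade is held straight, with tip corners at (253,17) and (385,17) and heel corners at (260,234) and (380,236). I'll check its pitch, height and lateral offset from the depth.

```bash
python3 - <<'E'
from h import *
c=np.load('pics/w10c.npy',allow_pickle=True).item();d=np.load('pics/w10d.npy')
pts=[]
for v in range(24,205,6):
    for u in range(270,372,6):
        o,r=ray(c,u,v,True); z=d[v,u]
        if z>0: pts.append(o+r*z/(c['R']@r)[2])
P=np.array(pts);A=np.c_[P[:,:2]-[.563,-.124],np.ones(len(P))];k,res,*_=np.linalg.lstsq(A,P[:,2],rcond=None)
print('slope dz/dx,dz/dy,z at mid blade',k,'rms',np.std(P[:,2]-A@k))
f=lambda x,y:k[0]*(x-.563)+k[1]*(y+.124)+k[2]
zt=f(.513,-.125);zh=f(.607,-.122)
t1,t2=[onz(c,*q,zt,True)[:2] for q in((253,17),(385,17))];h1,h2=[onz(c,*q,zh,True)[:2] for q in((260,234),(380,236))]
print('z tip heel',zt,zh,t1,t2,'tip mid',(t1+t2)/2,'w',np.linalg.norm(t1-t2),np.linalg.norm(h1-h2))
T=(t1+t2)/2;H=(h1+h2)/2;print('yaw',np.degrees(np.arctan2(*(T-H)[::-1])))
E=np.array([.3857,-.1306]);a=np.radians(2.3);n=np.array([-np.sin(a),np.cos(a)]);x=np.array([np.cos(a),np.sin(a)])
for n_,q in(('tip',T),('heel',H)):print(n_,'x',(q-E)@x,'lat',(q-E)@n)
E
```

```text
slope dz/dx,dz/dy,z at mid blade [-0.00077667  0.00224127  0.12101265] rms 0.000614844260025322
z tip heel 0.1210492423266031 0.12098295893372199 [ 0.50968532 -0.15424249] [ 0.507184   -0.09440455] tip mid [ 0.50843466 -0.12432352] w 0.05989020389751203 0.060505318586912105
yaw -177.29645466496825
tip x 0.1228876712199309 lat 0.0013458621186107377
heel x 0.22845657988367984 lat 0.002089416799875715
```

```bash
python3 -m handwheel '[0,-0.01,-0.2,0,0,0,0,0,-0.2,0,0,0,0,0,-0.16,0,0,0,0,0,0,0,0,0,0,0,0,0,0,0]'
python3 -m handwheel '[0,0,0,0,0,0,0,0,0,0,0,0,0,0,0,0,0,0,0,0,0,0,0,0,0,0,0,0,0,0]'
python3 - <<'E'
from h import *
c=imaging.get_calibration('wrist');s=ctrl.get_state();p,d=imaging.read_camera('wrist');cv2.imwrite('pics/w11.png',p);print(s['eef_pos'])
P=[]
for v in range(40,200,6):
    for u in range(275,368,6):
        o,r=ray(c,u,v,True);z=d[v,u]
        if z>0:P.append(o+r*z/(c['R']@r)[2])
P=np.array(P);print('blade top z',np.median(P[:,2]),'tcp',ctrl.get_state()['eef_pos'])
E
```

```text
time: 33.2
eef_pos: [0.6251, -0.1218, 0.0548]
tcp_rot: [-0.021, 1.0, 0.001, -0.002]
contact_force: [1.3, -0.1, -2.0]
opening: 0.282
finger_force: 108.3
time: 33.62
eef_pos: [0.627, -0.1221, 0.0579]
tcp_rot: [-0.021, 1.0, -0.0, 0.001]
contact_force: [1.2, -0.1, -1.6]
opening: 0.28
finger_force: 108.4
[ 0.62695255 -0.12210379  0.05785558]
blade top z 0.03893071022211654 tcp [ 0.62670829 -0.12197869  0.05745101]
```

```bash
python3 -m handwheel '[0,0,-0.012,0,0,0,-0.07,-0.0028,0,0,0,0,-0.07,-0.0028,0,0,0,0,-0.07,-0.0028,0,0,0,0,-0.07,-0.0028,0,0,0,0]'
python3 -m handwheel '[-0.05,-0.002,0,0,0,0,-0.05,-0.002,0,0,0,0,0,0,0,0,0,0,0,0,0,0,0,0]'
python3 - <<'E'
from h import *
c=imaging.get_calibration('wrist');s=ctrl.get_state();p,d=imaging.read_camera('wrist');cv2.imwrite('pics/w12.png',p);print(s['eef_pos'],s['contact_force'],s['wrist_torque'])
E
```

```text
time: 34.08
eef_pos: [0.5837, -0.1235, 0.0545]
tcp_rot: [-0.021, 1.0, 0.0, -0.0]
contact_force: [-0.6, 0.3, -3.0]
opening: 0.279
finger_force: 108.4
time: 34.42
eef_pos: [0.5692, -0.1242, 0.0548]
tcp_rot: [-0.021, 1.0, -0.0, 0.0]
contact_force: [-0.8, -0.3, -2.1]
opening: 0.282
finger_force: 108.4
[ 0.56923474 -0.12420913  0.05481422] [-0.77913799 -0.28876202 -2.14175709] [ 0.01209194 -0.12754346  0.02021823]
```

View pics/w12.png

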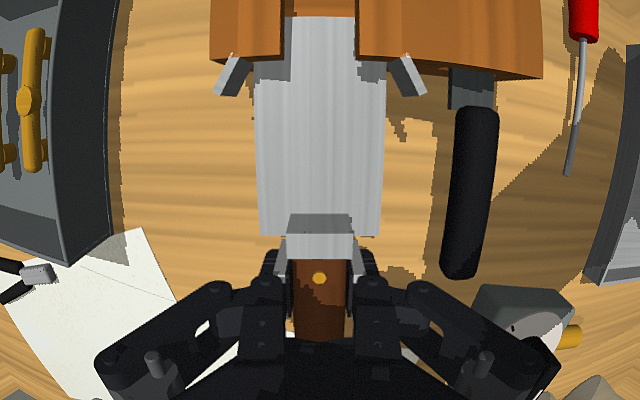

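The blade tip is inside the slot, at row 17, centred between the ears with no contact force. I'll continue in.

```bash
python3 -m handwheel '[-0.067,-0.0027,0,0,0,0,-0.067,-0.0027,0,0,0,0,-0.067,-0.0027,0,0,0,0,-0.067,-0.0027,0,0,0,0,-0.067,-0.0027,0,0,0,0]'
python3 -m handwheel '[-0.04,-0.0016,0,0,0,0,0,0,0,0,0,0,0,0,0,0,0,0]'
python3 -m handwheel '[-0.02,-0.001,0,0,0,0,0,0,0,0,0,0,0,0,0,0,0,0]'
```

```text
time: 34.88
eef_pos: [0.5176, -0.1261, 0.0546]
tcp_rot: [-0.021, 1.0, 0.0, -0.0]
contact_force: [-0.5, -0.0, -2.8]
opening: 0.28
finger_force: 108.4
time: 35.13
eef_pos: [0.5128, -0.1265, 0.0549]
tcp_rot: [-0.021, 1.0, -0.0, 0.0]
contact_force: [-0.2, 0.0, -2.0]
opening: 0.278
finger_force: 108.4
time: 35.38
eef_pos: [0.5103, -0.1266, 0.0548]
tcp_rot: [-0.021, 1.0, -0.0, 0.0]
contact_force: [-0.3, -0.9, -2.5]
opening: 0.28
finger_force: 108.4
```

```bash
python3 -m handwheel '[-0.02,-0.001,0,0,0,0,0,0,0,0,0,0,0,0,0,0,0,0]' | grep -E "eef|contact"
python3 -m handwheel '[-0.013,-0.001,0,0,0,0,0,0,0,0,0,0,0,0,0,0,0,0]' | grep -E "eef|contact"
python3 -m handwheel '[-0.01,0,0,0,0,0,0,0,0,0,0,0,0,0,0,0,0,0]' | grep -E "eef|contact"
```

```text
eef_pos: [0.5069, -0.1267, 0.0546]
contact_force: [0.3, -0.5, -2.6]
eef_pos: [0.505, -0.1268, 0.0547]
contact_force: [0.3, 1.1, -2.1]
eef_pos: [0.5035, -0.1269, 0.0547]
contact_force: [-0.4, 0.4, -3.3]
```

```bash
python3 -m handwheel '[-0.01,0,0,0,0,0,0,0,0,0,0,0,0,0,0,0,0,0]' | grep -E "eef|contact"
python3 -m handwheel '[-0.01,0,0,0,0,0,0,0,0,0,0,0,0,0,0,0,0,0]' | grep -E "eef|contact"
python3 -m handwheel '[-0.01,0,0,0,0,0,0,0,0,0,0,0,0,0,0,0,0,0]' | grep -E "eef|contact"
```

```text
eef_pos: [0.5024, -0.127, 0.0549]
contact_force: [0.7, 0.3, -2.3]
eef_pos: [0.5022, -0.1271, 0.0556]
contact_force: [5.2, 0.3, -2.7]
eef_pos: [0.5021, -0.1272, 0.0562]
contact_force: [8.9, 2.2, -2.9]
```

The tip reached the slot end, with x force rising to 8.9 N at TCP x 0.502. I'll lower slightly, release and lift clear.

```bash
python3 -m handwheel '[0.006,0,-0.015,0,0,0,0,0,0,0,0,0,0,0,0,0,0,0]' | grep -E "eef|contact"
python3 -m handwheel '[0,0,0,0,0,0,0,0,0,0,0,0,0,0,0,0,0,0,0,0,0,0,0,0,0,0,0,0,0,0]' 0.4
python3 -m handwheel '[0,0,0.03,0,0,0,0,0,0.1,0,0,0,0,0,0.2,0,0,0,0,0,0.25,0,0,0,0,0,0.25,0,0,0]'
python3 -m handwheel '[0.15,0,0.1,0,0,0,0.15,0,0.1,0,0,0,0.1,0,0,0,0,0,0,0,0,0,0,0,0,0,0,0,0,0]'
python3 - <<'E'
from h import *
c=imaging.get_calibration('wrist');p,d=imaging.read_camera('wrist');cv2.imwrite('pics/w13.png',p);np.save('pics/w13c.npy',c,allow_pickle=True);np.save('pics/w13d.npy',d)
E
```

```text
eef_pos: [0.5022, -0.1274, 0.0538]
contact_force: [5.5, 1.3, -1.2]
time: 37.55
eef_pos: [0.4995, -0.1268, 0.0523]
tcp_rot: [-0.021, 1.0, 0.0, -0.001]
contact_force: [0.3, -1.2, -0.3]
opening: 0.4
finger_force: 0.0
time: 37.97
eef_pos: [0.499, -0.1265, 0.1777]
tcp_rot: [-0.021, 1.0, 0.001, -0.001]
contact_force: [1.3, -0.7, -1.0]
opening: 0.399
finger_force: 0.0
time: 38.38
eef_pos: [0.5597, -0.1267, 0.2068]
tcp_rot: [-0.022, 1.0, 0.0, -0.001]
contact_force: [-0.4, -0.3, -0.8]
opening: 0.397
finger_force: 0.0
```

View pics/w13.png

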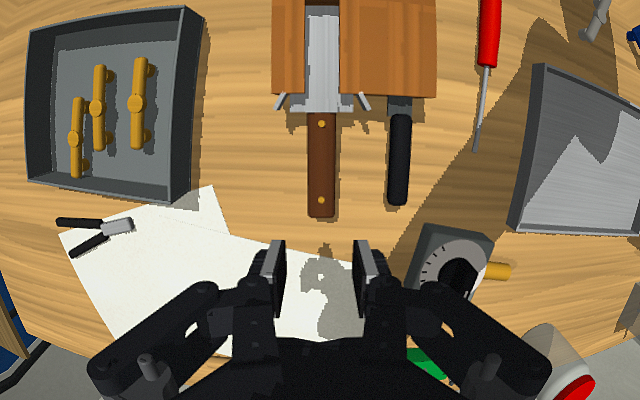

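The scraper's handle (321,165) sits straight outside the slot with the blade home. One pull has been knocked, to (75,138), but it is still inside the tote. Numeric check next.

```bash
python3 - <<'E'
from h import *
c=np.load('pics/w13c.npy',allow_pickle=True).item();d=np.load('pics/w13d.npy')
E=np.array([.3857,-.1306]);a=np.radians(2.3);n=np.array([-np.sin(a),np.cos(a)]);x=np.array([np.cos(a),np.sin(a)])
def dep(u,v):
    o,r=ray(c,u,v,True);return o+r*d[v,u]/(c['R']@r)[2]
print('handle z',[dep(321,v)[2].round(4) for v in(135,165,190,208)],'blade',[dep(322,v)[2].round(4) for v in(30,60,95)])
for k,(u,v) in dict(f=(321.5,114),r=(321.5,217)).items():
    q=onz(c,u,v,.056,True)[:2]-E;print(k,'x',q@x,'lat',q@n)
for k in[(75,138),(98,107),(138,103)]:print(dep(*k).round(3))
s=imaging.read_camera('side')[0];grid(s,240,110,380,250,4,'side2.png');print(ctrl.get_state()['contact_force'])
E
```

```text
handle z [np.float64(0.0567), np.float64(0.056), np.float64(0.0545), np.float64(0.0545)] blade [np.float64(0.032), np.float64(0.0333), np.float64(0.0334)]
f x 0.1071237032762521 lat 4.786777358012105e-06
r x 0.20260391462344024 lat 0.0006158097573473333
[ 0.514 -0.424  0.032]
[ 0.48  -0.381  0.031]
[ 0.48  -0.323  0.03 ]
[ 0.18154009  0.56520023 -0.0943042 ]
```

View pics/side2.png

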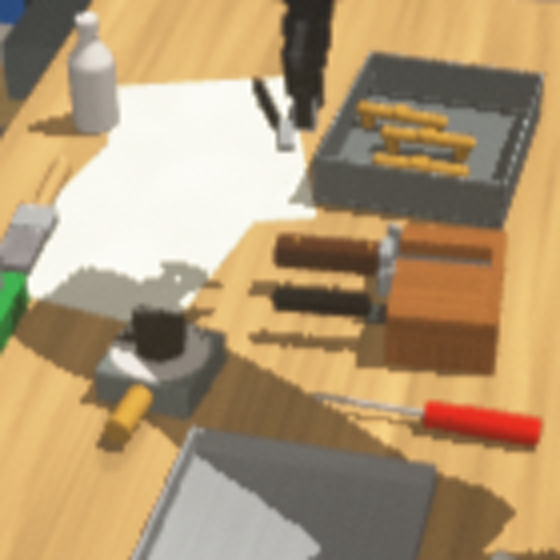

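The side crop shows three pulls in the tote (lower left (360,115), middle (430,140), (420,162)), the scraper seated level at (330,250), the tray empty, and the knob undisturbed. Measured lateral offset is under 1 mm and the blade is fully home, so I'm handing in.

```bash
python3 -c "
from plant import ctrl;print(ctrl.sign_off())"
```

```text
the job is handed in; nothing more can be done
None
```

The job is handed in: the knob is at zero, all three brass pulls are inside the tote, and the scraper is fully home in the wide slot; the screwdriver and pliers weren't touched. The hand-in returned no verdict.

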